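Seat the blue module in the test jig and start the test

ROBOT

A 6-joint arm with a two-finger parallel gripper is mounted at the origin on the work surface. World frame = base frame: x ahead of the robot, y to its left, z up, the work surface at z = 0. Lengths are in m, angles in rad, forces in N, time in s.
With the tool pointing down it reaches from about 0.375 to 0.975 m from the base axis. Payload 3.8 kg.
Tool frame: the origin (TCP) lies on the centre line of the jaws, within the pads' length; the fingertips stand 8 mm ahead of it and the grasp point (between the pads) lies 11 mm behind it; z points along the fingers, y is the line along which they close (so a half turn about z gives the same grasp; the last joint's range is limited). The gripper opens to 88 mm and grips with 3 to 60 N. Pads are 18 mm wide; open, the fingers measure 123 mm over their backs; the gripper's body (75 mm by 187 mm) begins 45 mm behind the grasp point.
Start: joints at [-1.26, 0.264, 1.604, -0, 1.274, -0.037], TCP at [0.23, -0.635, 0.247] pointing down, gripper open.
Joint ranges: [-2.63, 2.63], [-0.94, 2.18], [0.31, 2.57], [-1.31, 4.45], [0, 2.66], [-2.55, 2.55]. Speed limits (rad/s): [2.57, 2.57, 3.14, 3.14, 3.14, 3.14].

INTERFACE

Orientations are given as a unit quaternion [x, y, z, w].
In Python, from cell import ctrl gives the robot as it stands.
- The arm moves only by the tool apply_moves, never from a script. Its argument "motion" is a list of rows, each an object of numbers: "x", "y", "z": the shift along the tool's x, y, z scaled (see below); "rx", "ry", "rz": the turn, a rotation vector about the tool's x, y, z scaled (see below). In form: [{"x": .., "y": .., "z": .., "rx": .., "ry": .., "rz": ..}, ...]. A call has 1 to 8 rows; each row is the pose to reach, as a shift and turn from the pose commanded when the call began, along the tool's axes at that moment; what a row does not reach only later rows make up. The controller multiplies each number of a shift by 0.4 m and each number of a turn by 0.5 rad. A row lasts 1/8 s, in which the tool goes at most 62.5 mm and 10.7 degrees, less where a joint would pass 70% of its speed; a pose out of reach is approached as far as the arm can. A call with a number of a shift or a turn outside -1 to 1 is refused whole. A call with a gripper value outside its range is refused whole. "gripper" is the opening, from -1 (shut) to 1 (fully open), set as the call begins (left out, the last holds). The fingers move at their own pace and stop on an object; "newtons" is the grip in N (left out, the last holds). Time passes only in rows, so rows that repeat a pose let the fingers close. It gives the time, the measured TCP pose, the force, the opening and the grip force at its end, in the units of the state.
- ctrl.state(): the state, without advancing time (a new reading comes with each control period).
- ctrl.get_image(name): name is "side" or "top" or "wrist"; returns (picture, depth): 480x640x3 uint8, red, green, blue; 480x640 float32, m along the optical axis (not along the pixel's ray), 0 where there is no reading.
- ctrl.camera_params(name): a dict with "vertical_fov" (degrees; the focal length in pixels is half the picture's height over the tangent of half this angle, whatever the lens; pixels are square), "cx", "cy" (the principal point, pixels), "world_to_cam" (4x4, takes a point from world to camera coordinates). Camera axes: x right, y up, looking along -z (the intrinsics and any distortion apply to the point x, -y, -z); pixel columns grow to the right and rows downward; lengths in m; the calibration is good to about 2 mm. The wrist camera is an equidistant fisheye: a pixel r from the principal point sees the ray r / f radians off the axis. A picture is of the moment at which its call begins: read the wrist's pose just before it. camera_params takes no time and is no camera call; for the wrist camera it gives the pose at the moment of the call.
- ctrl.finish_job(): hands the job in; it is judged then, once.
Trained networks look in the newest picture that a camera, given by its name, has taken for a name from the list of things; names that differ only in an ending like _2 or _b are one class to them, and where a whole thing is asked for, a point or a joint stands for the part that bears it (a point fixed in the world has none). Each returns a list of dicts, best first, with "score" (0 to 1); they miss things now and then, are a little off and sometimes report something else, mostly with a low value. They report only what shows in the picture. A call takes as long as a camera call. They do not tell look-alikes from the thing itself.
- ctrl.spot_in(camera, label): "point" ([x, y, z] in m, in world coordinates, good to about 4 mm: the middle of the surface that is visible of it).
- ctrl.mark_of(camera, label): "point" ([x, y, z] in m, in world coordinates, good to about 4 mm: a listed point, or the origin of a listed thing).
The state is a dict: "time_s": time; "joint_positions": joint angles; "qd": joint speeds; "tau": joint torques, N m; "tcp_pos": TCP position; "ee_rot": TCP orientation; "contact_force": force on the tool from outside, world axes, zero at the start; "torque": the same for the moment, N m; "grip_width": opening from 0.0 (shut) to 1.0 (fully open); "gripper_force": force on a finger pad.
Only numpy, scipy, OpenCV 4.12 (cv2) and the standard library are available. Lean on these libraries where they do the work, as an engineer would, in place of code of your own. Each camera call takes 0.05 s, during which the arm holds its last target. There are 200 camera calls.

TASK

Push the blue module along the bench until it sits flush in the inner corner of the aluminium test jig, one long side against the back stop and one short side against the side stop; slide it only, never lift or tip it. Then press the green start button all the way down and let it go. Leave the grey module, the red stop button and everything else on the bench alone.

Things in the scene. Friction and masses are not known exactly. Their poses are not given: they have to be found in the camera images.
- blue_module: Blue die-cast box, loose, flat on the bench, 60 (x) x 90 (y) x 30 mm (z), 0.25 to 0.5 kg; origin at the centre of its underside, z up. Plain sides; three terminals (red, black, brass), up to 10 mm high, on the lid 12 mm towards +x of the middle. Starts on the robot's side of the jig, turned up to 0.55 rad from it, +x side roughly facing the back stop.
- grey_module: The same box in bare grey (60 x 90 x 30 mm, origin at the centre of its underside), loose; a bystander that stays where it is. It and the blue one may have changed places.
- jig: Fixed jig, place and yaw vary: two aluminium bars 18 mm wide, 20 mm high. Origin on the bench at the inner corner, z up. Back stop: inner face in the plane x = 0, facing -x (towards the robot), from y = 0 to -282 mm. Side stop: inner face in the plane y = 0, facing -y (the robot's right), from x = 0 to -100 mm. Yellow painted lines (flat) show the module's other two edges.
- seat (a point): Point on the bench, 30 mm before the back stop and 45 mm right of the side stop (jig x -30, y -45 mm): where the middle of the blue module's underside comes to lie when it is seated, its x axis along the jig's.
- start (a joint): Travel of the green start button: 0 up, 0.006 m fully down; sprung, about 5 N to push fully down, comes back when let go.
- start_top (a point): Centre of the top of the green button's round cap, 28 mm across, facing up, on a small fixed black housing on the bench. The green and the red button may have changed places.
- stop (a joint): Travel of the red stop button (same kind, 0 up, 0.006 m down); not to be pressed.
- stop_top (a point): Centre of the top of the red button's cap, 28 mm across, on its own fixed housing 80 to 150 mm (between centres) from the green one's.
- multimeter: Yellow handheld multimeter, loose, lying flat, 150 (x) x 75 (y) x 39 mm; bystander. Origin at the centre of its underside.
- spool: Solder spool standing on end, 55 mm across, 43 mm high, loose; bystander. Origin at the centre of its underside.
- screwdriver: Screwdriver lying beyond the jig, loose; bystander. Origin at its middle, on the bench; x along its shaft.
- tray: Grey divided component tray, 120 (x) x 160 (y) x 30 mm, loose; bystander. Origin at the centre of its underside.
- mug: White mug, 80 mm across, 90 mm high, loose; bystander. Origin at the centre of its underside.
Things that resemble listed ones, but are neither listed nor needed, are in the scene too. There is more than one size of the blue_module; the job needs the largest.

How it is judged:
By the outcome, as a careful person would: the job done as asked, in the order asked, and still so for the second after the job is handed in, with the robot touching nothing.
It also fails if it takes over 64 s, if anything falls off the work surface, if the arm or the gripper's body presses on something with over 40 N, if the wrist force passes 120 N, or if a joint passes its speed limit or range.

## Working session

There is one attempt and no reset: what is moved stays moved. The work goes in short steps, Python scripts to look and compute and a tool call to move; the robot and the scene stay as the last step left them, time stands still between calls to the robot, and variables do not carry over. Pictures are saved under pics/ and viewed, at most 10 in all, crops included, and the job is handed in when it is done.

Besides the shell and the picture viewer there is one more tool, called as name(argument=value, ...) on one line, values as JSON. apply_moves: Moves the arm, as the interface text tells. Its arguments: {"type":"object","properties":{"motion":{"type":"array","items":{"type":"object","properties":{"x":{"type":"number","minimum":-1,"maximum":1},"y":{"type":"number","minimum":-1,"maximum":1},"z":{"type":"number","minimum":-1,"maximum":1},"rx":{"type":"number","minimum":-1,"maximum":1},"ry":{"type":"number","minimum":-1,"maximum":1},"rz":{"type":"number","minimum":-1,"maximum":1}}}},"gripper":{"type":"number"},"newtons":{"type":"number"}},"required":["motion"]}

```bash
mkdir -p pics; ls
python3 - <<'E'
from cell import ctrl
import cv2,numpy as np
s=ctrl.state();print(s['time_s'],s['tcp_pos'],s['ee_rot'])
for c in("top","side"):
    im,d=ctrl.get_image(c);cv2.imwrite(f'pics/{c}0.png',im[:,:,::-1]);np.save(c+'0d.npy',d);np.save(c+'0.npy',im)
    print(ctrl.camera_params(c))
    for n in(["blue_module","jig","seat","start_top","stop_top","grey_module"]):
        print(c,n,[(np.round(r['point'],3),round(r['score'],2)) for r in ctrl.mark_of(c,n)][:4])
E
```

```text
pics
0.0 [ 0.22984798 -0.63391057  0.24539953] [ 9.84915959e-01  1.73029779e-01 -1.47949249e-04 -1.10829905e-03]
{'vertical_fov': 43.9345495901199, 'cx': 315.4587269739025, 'cy': 236.565138612238, 'world_to_cam': array([[-1.84707963e-02, -9.99825396e-01, -2.82966743e-03,
         3.50492153e-02],
       [ 9.89189429e-01, -1.86859484e-02,  1.45447958e-01,
        -5.81101213e-01],
       [-1.45475437e-01, -1.12537518e-04,  9.89361857e-01,
        -1.51555002e+00],
       [ 0.00000000e+00,  0.00000000e+00,  0.00000000e+00,
         1.00000000e+00]])}
top blue_module [(array([ 0.559, -0.211, -0.004]), 0.79), (array([ 0.454, -0.015,  0.001]), 0.66)]
top jig [(array([ 0.67 ,  0.152, -0.001]), 0.83)]
top seat [(array([0.639, 0.109, 0.004]), 0.62), (array([ 0.673,  0.402, -0.001]), 0.62)]
top start_top [(array([0.455, 0.32 , 0.022]), 0.53)]
top stop_top [(array([0.55 , 0.321, 0.022]), 0.59)]
top grey_module [(array([ 0.45 , -0.178,  0.003]), 0.83)]
{'vertical_fov': 49.67688820828064, 'cx': 322.95830459605986, 'cy': 245.37564891567322, 'world_to_cam': array([[-0.94707321, -0.32078078, -0.0123299 ,  0.56696646],
       [ 0.19261333, -0.59855944,  0.77757746, -0.16965781],
       [-0.25681208,  0.73404787,  0.62866627, -0.94876158],
       [ 0.        ,  0.        ,  0.        ,  1.        ]])}
side blue_module [(array([ 0.561, -0.213,  0.002]), 0.72), (array([ 0.498,  0.14 , -0.003]), 0.65), (array([ 0.451, -0.013,  0.001]), 0.6)]
side jig [(array([ 0.674,  0.15 , -0.001]), 0.61)]
side seat [(array([0.642, 0.108, 0.004]), 0.98)]
side start_top [(array([0.456, 0.32 , 0.02 ]), 0.67)]
side stop_top []
side grey_module [(array([ 0.449, -0.178,  0.001]), 0.56)]
```

View pics/top0.png

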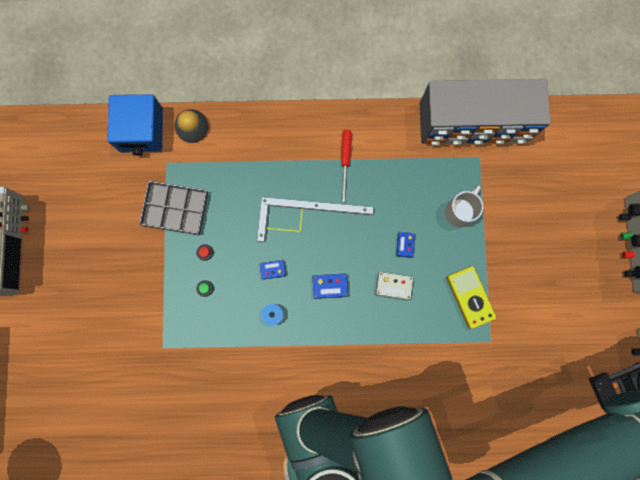

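View pics/side0.png

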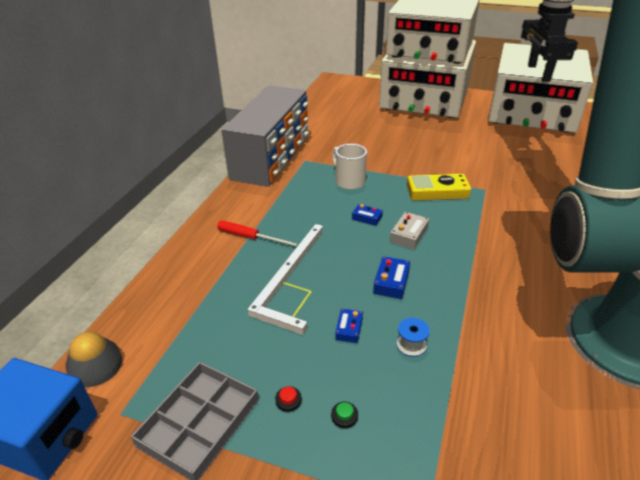

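The top view shows the large blue module at pixel (330,286), with two smaller blue ones at (272,269) and (405,244). The jig corner is at (264,203), red is at (205,252) and green is at (205,288). In both pictures the network's (0.452,-0.014) is the large module, and the lanes for pushing are free.

```bash
cat > h.py <<'E'
from cell import ctrl
import cv2,numpy as np
def unproj(c,uv,z):
    """pixels (N,2) -> world points on the plane of height z"""
    p=ctrl.camera_params(c);f=240/np.tan(np.radians(p['vertical_fov']/2));T=np.linalg.inv(p['world_to_cam'])
    uv=np.asarray(uv,float).reshape(-1,2)
    r=np.c_[(uv[:,0]-p['cx'])/f,-(uv[:,1]-p['cy'])/f,-np.ones(len(uv))]@T[:3,:3].T
    return T[:3,3]+r*((z-T[2,3])/r[:,2])[:,None]
def rect(c,mask,z):
    """min-area rectangle of a mask's largest blob on plane z: centre, sizes, angle deg"""
    cs=cv2.findContours(mask.astype(np.uint8),cv2.RETR_EXTERNAL,cv2.CHAIN_APPROX_NONE)[0]
    w=unproj(c,max(cs,key=cv2.contourArea)[:,0],z)[:,:2]
    return cv2.minAreaRect((w*1000).astype(np.float32))
def win(m,u0,u1,v0,v1):
    o=np.zeros_like(m);o[v0:v1,u0:u1]=m[v0:v1,u0:u1];return o
E
cat > m.py <<'E'
from h import *
im=np.load('top0.npy');hsv=cv2.cvtColor(im,cv2.COLOR_RGB2HSV)
H,S,V=hsv[...,0],hsv[...,1],hsv[...,2]
bl=cv2.morphologyEx(((H>108)&(H<135)&(S>120)).astype(np.uint8),cv2.MORPH_CLOSE,np.ones((5,5)))
print('blue',rect('top',win(bl,300,360,262,310),.03))
al=((S<60)&(V>120))
b=win(al,270,385,190,222);s=win(al,250,272,212,250)
print('back',rect('top',b,.02));print('side',rect('top',s,.02))
for n,h0,h1,w in(('green',45,80,(190,220,275,300)),('red',0,8,(190,220,240,265))):
    m=win(((H>=h0)&(H<h1)&(S>140)),*w);v,u=np.nonzero(m);print(n,len(u),unproj('top',[[u.mean(),v.mean()]],.022))
cv2.imwrite('pics/crop.png',cv2.resize(im[180:330,180:430,::-1],(800,480),interpolation=cv2.INTER_CUBIC))
d=np.load('top0d.npy');p=ctrl.camera_params('top');f=240/np.tan(np.radians(p['vertical_fov']/2));T=np.linalg.inv(p['world_to_cam'])
for n,u,v in(('mod',345,294),('bar',330,206),('green',205,287),('red',205,251),('mat',330,240)):
    q=d[v,u];print(n,(T@[(u-p['cx'])/f*q,-(v-p['cy'])/f*q,-q,1])[:3].round(4))
E
python3 m.py
```

```text
blue ((453.443603515625, -11.240837097167969), (59.22416305541992, 89.58795928955078), 2.1121268272399902)
back ((667.7786865234375, 7.1134796142578125), (278.37249755859375, 24.67840576171875), 83.70560455322266)
side ((615.0628051757812, 167.55267333984375), (21.96502685546875, 80.29025268554688), 83.70124053955078)
green 58 [[0.45627856 0.3192419  0.022     ]]
red 90 [[0.55039011 0.32032399 0.022     ]]
mod [ 0.4309 -0.0498  0.031 ]
bar [ 0.6652 -0.016   0.0285]
green [0.4567 0.3168 0.0192]
red [0.5516 0.317  0.0221]
mat [ 0.5781 -0.0148 -0.002 ]
```

View pics/crop.png

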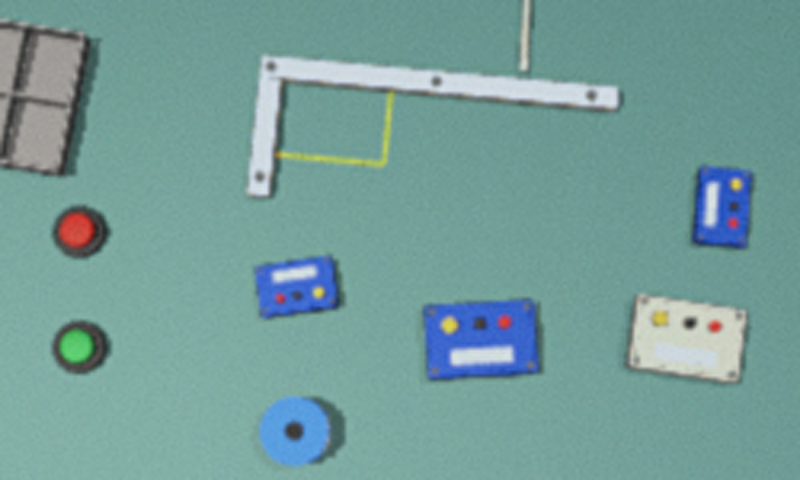

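```bash
cat >> h.py <<'E'
from scipy.spatial.transform import Rotation as R
JY=np.radians(-6);C=np.array([.672,.151])
def J(x,y):
    """jig xy -> world xy"""
    c,s=np.cos(JY),np.sin(JY);return C+np.array([c*x-s*y,s*x+c*y])
def goto(xy,z,yaw=JY):
    """print scaled row that takes the measured pose to a tool-down target"""
    s=ctrl.state();r=R.from_quat(s['ee_rot']);t=R.from_euler('z',yaw)*R.from_quat([1,0,0,0])
    print(s['time_s'],np.round(s['tcp_pos'],4),'F',np.round(s['contact_force'],1),'target',np.round([*xy,z],4))
    print('shift',(r.inv().apply(np.array([*xy,z])-s['tcp_pos'])/.4).round(3),'turn',((r.inv()*t).as_rotvec()/.5).round(3))
E
python3 -c "
from h import *
goto(J(-.262,-.184),.15)"
```

```text
0.7 [ 0.2301 -0.6346  0.2468] F [-0.   0.9 -0.4] target [ 0.3922 -0.0046  0.15  ]
shift [ 0.918 -1.343  0.242] turn [ 0.    -0.     0.905]
```

apply_moves(motion=[{"x": 0.46, "y": -0.67, "rz": 0.9}, {"x": 0.46, "y": -0.67, "rz": 0.9}, {"x": 0.46, "y": -0.67, "rz": 0.9}, {"x": 0.46, "y": -0.67, "rz": 0.9}, {"x": 0.92, "y": -1.0, "rz": 0.9}, {"x": 0.92, "y": -1.0, "rz": 0.9}, {"x": 0.92, "y": -1.0, "rz": 0.9}, {"x": 0.92, "y": -1.0, "rz": 0.9}], gripper=0, newtons=20)

```text
invalid input
```

```bash
python3 -c "
from h import *
goto(J(-.262,-.184),.06)"
```

```text
0.7 [ 0.2301 -0.6346  0.2468] F [-0.   0.9 -0.4] target [ 0.3922 -0.0046  0.06  ]
shift [ 0.918 -1.343  0.467] turn [ 0.    -0.     0.905]
```

apply_moves(motion=[{"x": 0.46, "y": -0.67, "z": 0, "rx": 0, "ry": 0, "rz": 0.9}, {"x": 0.46, "y": -0.67, "z": 0, "rx": 0, "ry": 0, "rz": 0.9}, {"x": 0.46, "y": -0.67, "z": 0, "rx": 0, "ry": 0, "rz": 0.9}, {"x": 0.46, "y": -0.67, "z": 0, "rx": 0, "ry": 0, "rz": 0.9}, {"x": 0.7, "y": -0.98, "z": 0, "rx": 0, "ry": 0, "rz": 0.9}, {"x": 0.7, "y": -0.98, "z": 0, "rx": 0, "ry": 0, "rz": 0.9}, {"x": 0.7, "y": -0.98, "z": 0, "rx": 0, "ry": 0, "rz": 0.9}, {"x": 0.7, "y": -0.98, "z": 0, "rx": 0, "ry": 0, "rz": 0.9}], gripper=0, newtons=20)

```text
time_s: 1.7
tcp_pos: [0.3599, -0.1684, 0.2471]
ee_rot: [0.999, -0.051, 0.001, 0.0]
contact_force: [0.1, -0.9, 0.5]
grip_width: 0.5
gripper_force: 0.0
```

```bash
python3 -c "
from h import *
goto(J(-.262,-.184),.06)"
```

```text
1.7 [ 0.3599 -0.1684  0.2471] F [ 0.1 -0.9  0.5] target [ 0.3922 -0.0046  0.06  ]
shift [ 0.038 -0.416  0.468] turn [ 0.    -0.003  0.007]
```

Now lateral, then down (to z 0.02).

apply_moves(motion=[{"x": 0.04, "y": -0.415, "z": 0, "rx": 0, "ry": 0, "rz": 0.007}, {"x": 0.04, "y": -0.415, "z": 0, "rx": 0, "ry": 0, "rz": 0.007}, {"x": 0.04, "y": -0.415, "z": 0.1, "rx": 0, "ry": 0, "rz": 0.007}, {"x": 0.04, "y": -0.415, "z": 0.25, "rx": 0, "ry": 0, "rz": 0.007}, {"x": 0.04, "y": -0.415, "z": 0.4, "rx": 0, "ry": 0, "rz": 0.007}, {"x": 0.04, "y": -0.415, "z": 0.46, "rx": 0, "ry": 0, "rz": 0.007}, {"x": 0.04, "y": -0.415, "z": 0.46, "rx": 0, "ry": 0, "rz": 0.007}, {"x": 0.04, "y": -0.415, "z": 0.46, "rx": 0, "ry": 0, "rz": 0.007}])

```text
time_s: 2.7
tcp_pos: [0.3938, -0.0073, 0.064]
ee_rot: [0.999, -0.053, 0.001, 0.0]
contact_force: [0.0, -0.1, 0.0]
grip_width: 0.501
gripper_force: 0.0
```

```bash
python3 -c "
from h import *
goto(J(-.262,-.184),.02)
im,d=ctrl.get_image('top');cv2.imwrite('pics/t1.png',cv2.resize(im[180:330,180:430,::-1],(800,480)))
im,d=ctrl.get_image('wrist');cv2.imwrite('pics/w1.png',im[:,:,::-1])"
```

```text
2.7 [ 0.3938 -0.0073  0.064 ] F [ 0.  -0.1  0. ] target [ 0.3922 -0.0046  0.02  ]
shift [-0.005 -0.006  0.11 ] turn [-0.    -0.005 -0.002]
```

View pics/w1.png

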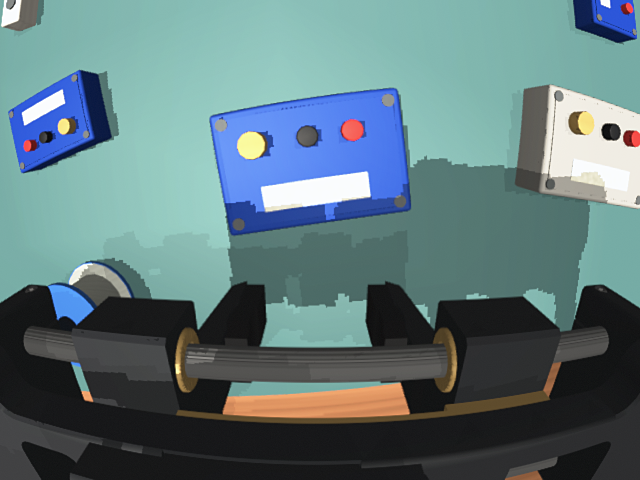

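The wrist view shows the fingers (235 and 390, 300) centred behind the blue module's near long side (225–410, ~225), with the lane free. I'll descend and push.

apply_moves(motion=[{"x": 0, "y": -0.006, "z": 0.11, "rx": 0, "ry": 0, "rz": 0}, {"x": 0, "y": -0.006, "z": 0.11, "rx": 0, "ry": 0, "rz": 0}, {"x": 0.03, "y": -0.006, "z": 0.11, "rx": 0, "ry": 0, "rz": 0}, {"x": 0.06, "y": -0.006, "z": 0.11, "rx": 0, "ry": 0, "rz": 0}, {"x": 0.09, "y": -0.006, "z": 0.11, "rx": 0, "ry": 0, "rz": 0}, {"x": 0.12, "y": -0.006, "z": 0.11, "rx": 0, "ry": 0, "rz": 0}, {"x": 0.15, "y": -0.006, "z": 0.11, "rx": 0, "ry": 0, "rz": 0}, {"x": 0.18, "y": -0.006, "z": 0.11, "rx": 0, "ry": 0, "rz": 0}])

```text
time_s: 3.8
tcp_pos: [0.4651, -0.0124, 0.0186]
ee_rot: [0.999, -0.053, -0.0, 0.0]
contact_force: [-2.1, 0.4, 1.8]
grip_width: 0.503
gripper_force: 1.3
```

```bash
python3 -c "
from h import *
goto(J(-.082,-.184),.02)"
```

```text
3.8 [ 0.4651 -0.0124  0.0186] F [-2.1  0.4  1.8] target [ 0.5712 -0.0234  0.02  ]
shift [ 0.267 -0.001 -0.004] turn [ 0.     0.001 -0.002]
```

apply_moves(motion=[{"x": 0.035, "y": 0, "z": 0, "rx": 0, "ry": 0, "rz": 0}, {"x": 0.07, "y": 0, "z": 0, "rx": 0, "ry": 0, "rz": 0}, {"x": 0.105, "y": 0, "z": 0, "rx": 0, "ry": 0, "rz": 0}, {"x": 0.14, "y": 0, "z": 0, "rx": 0, "ry": 0, "rz": 0}, {"x": 0.175, "y": 0, "z": 0, "rx": 0, "ry": 0, "rz": 0}, {"x": 0.21, "y": 0, "z": 0, "rx": 0, "ry": 0, "rz": 0}, {"x": 0.235, "y": 0, "z": 0, "rx": 0, "ry": 0, "rz": 0}, {"x": 0.25, "y": 0, "z": 0, "rx": 0, "ry": 0, "rz": 0}])

```text
time_s: 4.8
tcp_pos: [0.5644, -0.0229, 0.0188]
ee_rot: [0.999, -0.053, -0.0, -0.0]
contact_force: [-2.5, 0.0, 2.0]
grip_width: 0.498
gripper_force: 1.3
```

```bash
python3 -c "
from h import *
goto(J(-.069,-.184),.02)
im,d=ctrl.get_image('wrist');cv2.imwrite('pics/w2.png',im[:,:,::-1])"
```

```text
4.8 [ 0.5644 -0.0229  0.0188] F [-2.5  0.   2. ] target [ 0.5841 -0.0248  0.02  ]
shift [ 0.05  -0.001 -0.003] turn [ 0.     0.    -0.002]
```

View pics/w2.png

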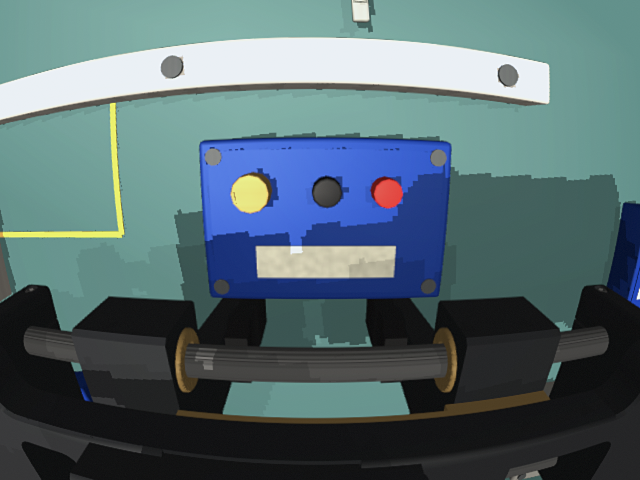

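The module is square to the jig, with a gap of about 20 mm to the back stop (front edge at row 140, bar at row 100). I'll close that gap gently.

apply_moves(motion=[{"x": 0.02, "y": 0, "z": 0, "rx": 0, "ry": 0, "rz": 0}, {"x": 0.035, "y": 0, "z": 0, "rx": 0, "ry": 0, "rz": 0}, {"x": 0.042, "y": 0, "z": 0, "rx": 0, "ry": 0, "rz": 0}, {"x": 0.046, "y": 0, "z": 0, "rx": 0, "ry": 0, "rz": 0}, {"x": 0.05, "y": 0, "z": 0, "rx": 0, "ry": 0, "rz": 0}, {"x": 0.05, "y": 0, "z": 0, "rx": 0, "ry": 0, "rz": 0}])

```text
time_s: 5.6
tcp_pos: [0.5839, -0.025, 0.0188]
ee_rot: [0.999, -0.053, 0.0, 0.0]
contact_force: [-1.6, 0.3, 0.3]
grip_width: 0.502
gripper_force: 0.7
```

apply_moves(motion=[{"x": 0.003, "y": 0, "z": 0, "rx": 0, "ry": 0, "rz": 0}, {"x": 0.006, "y": 0, "z": 0, "rx": 0, "ry": 0, "rz": 0}, {"x": 0.008, "y": 0, "z": 0, "rx": 0, "ry": 0, "rz": 0}, {"x": 0.008, "y": 0, "z": 0, "rx": 0, "ry": 0, "rz": 0}])

```text
time_s: 6.1
tcp_pos: [0.5842, -0.025, 0.0183]
ee_rot: [0.999, -0.053, -0.003, -0.0]
contact_force: [-8.1, 0.7, 6.9]
grip_width: 0.502
gripper_force: 4.5
```

Contact with the back stop is confirmed: force is rising and the position matches the predicted one. I'll back off, lift, shut the fingers and move to the module's right side.

apply_moves(motion=[{"x": -0.04, "y": 0, "z": 0, "rx": 0, "ry": 0, "rz": 0}, {"x": -0.06, "y": 0, "z": -0.1, "rx": 0, "ry": 0, "rz": 0}, {"x": -0.06, "y": 0, "z": -0.2, "rx": 0, "ry": 0, "rz": 0}, {"x": 0.03, "y": 0.1, "z": -0.2, "rx": 0, "ry": 0, "rz": 0}, {"x": 0.09, "y": 0.22, "z": -0.2, "rx": 0, "ry": 0, "rz": 0}, {"x": 0.09, "y": 0.22, "z": -0.2, "rx": 0, "ry": 0, "rz": 0}, {"x": 0.09, "y": 0.22, "z": -0.2, "rx": 0, "ry": 0, "rz": 0}], gripper=-1)

```text
time_s: 6.98
tcp_pos: [0.6128, -0.1164, 0.0983]
ee_rot: [0.999, -0.053, -0.0, -0.0]
contact_force: [0.4, 0.8, -0.3]
grip_width: 0.004
gripper_force: 0.0
```

```bash
python3 -c "
from h import *
goto(J(-.033,-.272),.02)
im,d=ctrl.get_image('wrist');cv2.imwrite('pics/w3.png',im[:,:,::-1])"
```

```text
6.975 [ 0.6128 -0.1164  0.0983] F [ 0.4  0.8 -0.3] target [ 0.6107 -0.1161  0.02  ]
shift [-0.005 -0.     0.196] turn [-0.001  0.001 -0.004]
```

View pics/w3.png

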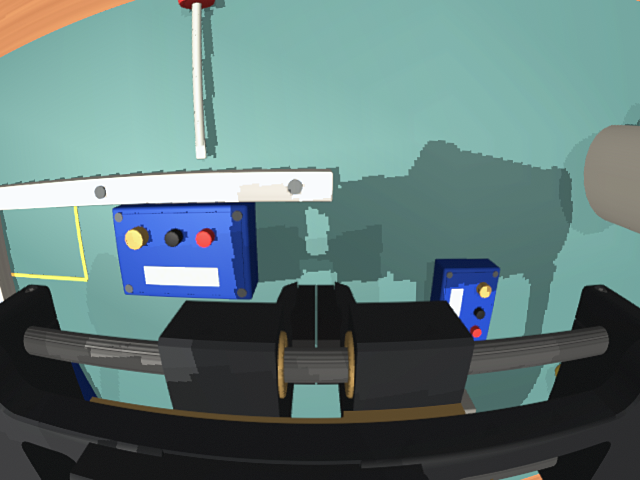

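The module sits flush along the back stop, and the shut fingers are in clear space to its right. I'll descend and push left along the stop.

apply_moves(motion=[{"x": -0.005, "y": 0, "z": 0.12, "rx": 0, "ry": 0, "rz": 0}, {"x": -0.005, "y": 0, "z": 0.193, "rx": 0, "ry": 0, "rz": 0}, {"x": -0.005, "y": 0, "z": 0.193, "rx": 0, "ry": 0, "rz": 0}, {"x": -0.005, "y": -0.03, "z": 0.193, "rx": 0, "ry": 0, "rz": 0}, {"x": -0.005, "y": -0.06, "z": 0.193, "rx": 0, "ry": 0, "rz": 0}, {"x": -0.005, "y": -0.09, "z": 0.193, "rx": 0, "ry": 0, "rz": 0}, {"x": -0.005, "y": -0.12, "z": 0.193, "rx": 0, "ry": 0, "rz": 0}, {"x": -0.005, "y": -0.15, "z": 0.193, "rx": 0, "ry": 0, "rz": 0}])

```text
time_s: 8.02
tcp_pos: [0.6184, -0.0561, 0.0223]
ee_rot: [0.999, -0.053, 0.001, 0.0]
contact_force: [0.0, -2.9, 1.6]
grip_width: 0.008
gripper_force: 1.5
```

apply_moves(motion=[{"x": 0, "y": -0.03, "z": 0, "rx": 0, "ry": 0, "rz": 0}, {"x": 0, "y": -0.06, "z": 0, "rx": 0, "ry": 0, "rz": 0}, {"x": 0, "y": -0.09, "z": 0, "rx": 0, "ry": 0, "rz": 0}, {"x": 0, "y": -0.12, "z": 0, "rx": 0, "ry": 0, "rz": 0}, {"x": 0, "y": -0.15, "z": 0, "rx": 0, "ry": 0, "rz": 0}, {"x": 0, "y": -0.18, "z": 0, "rx": 0, "ry": 0, "rz": 0}, {"x": 0, "y": -0.2, "z": 0, "rx": 0, "ry": 0, "rz": 0}, {"x": 0, "y": -0.21, "z": 0, "rx": 0, "ry": 0, "rz": 0}])

```text
time_s: 9.02
tcp_pos: [0.6265, 0.0274, 0.0214]
ee_rot: [0.999, -0.053, -0.0, 0.0]
contact_force: [-0.4, -2.9, 3.6]
grip_width: 0.007
gripper_force: 1.5
```

```bash
python3 -c "
from h import *
goto(J(-.033,-.1075),.02)
im,d=ctrl.get_image('wrist');cv2.imwrite('pics/w4.png',im[:,:,::-1])"
```

```text
9.025 [0.6265 0.0274 0.0214] F [-0.4 -2.9  3.6] target [0.6279 0.0475 0.02  ]
shift [-0.002 -0.05   0.004] turn [ 0.     0.    -0.001]
```

View pics/w4.png

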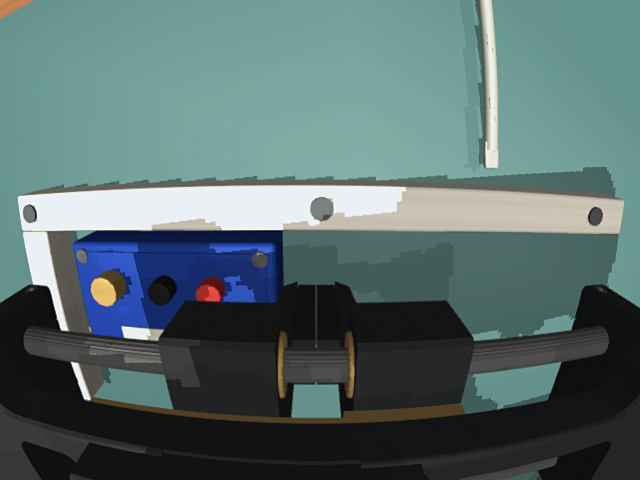

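The module (75–283, 240) is still flush to the back stop, and the side stop is a short gap away at column 60. I'll finish gently.

apply_moves(motion=[{"x": 0, "y": -0.015, "z": 0, "rx": 0, "ry": 0, "rz": 0}, {"x": 0, "y": -0.03, "z": 0, "rx": 0, "ry": 0, "rz": 0}, {"x": 0, "y": -0.038, "z": 0, "rx": 0, "ry": 0, "rz": 0}, {"x": 0, "y": -0.044, "z": 0, "rx": 0, "ry": 0, "rz": 0}, {"x": 0, "y": -0.048, "z": 0, "rx": 0, "ry": 0, "rz": 0}, {"x": 0, "y": -0.052, "z": 0, "rx": 0, "ry": 0, "rz": 0}, {"x": 0, "y": -0.052, "z": 0, "rx": 0, "ry": 0, "rz": 0}])

```text
time_s: 9.95
tcp_pos: [0.6287, 0.0477, 0.0214]
ee_rot: [0.999, -0.053, -0.0, -0.0]
contact_force: [-0.8, -0.3, 0.3]
grip_width: 0.003
gripper_force: 0.4
```

apply_moves(motion=[{"x": 0, "y": -0.003, "z": 0, "rx": 0, "ry": 0, "rz": 0}, {"x": 0, "y": -0.006, "z": 0, "rx": 0, "ry": 0, "rz": 0}, {"x": 0, "y": -0.009, "z": 0, "rx": 0, "ry": 0, "rz": 0}, {"x": 0, "y": -0.009, "z": 0, "rx": 0, "ry": 0, "rz": 0}])

```text
time_s: 10.45
tcp_pos: [0.629, 0.0505, 0.0214]
ee_rot: [0.999, -0.053, -0.0, 0.0]
contact_force: [-0.2, -5.1, 0.2]
grip_width: 0.003
gripper_force: 2.3
```

apply_moves(motion=[{"x": 0, "y": -0.003, "z": 0, "rx": 0, "ry": 0, "rz": 0}, {"x": 0, "y": -0.006, "z": 0, "rx": 0, "ry": 0, "rz": 0}, {"x": 0, "y": -0.006, "z": 0, "rx": 0, "ry": 0, "rz": 0}])

```text
time_s: 10.82
tcp_pos: [0.629, 0.0507, 0.0214]
ee_rot: [0.999, -0.052, -0.0, 0.002]
contact_force: [-1.5, -12.8, 1.4]
grip_width: 0.009
gripper_force: 6.3
```

The module has stopped against the side stop. I'll retreat and check the back-stop contact with a gentle nudge from behind.

apply_moves(motion=[{"x": 0, "y": 0.04, "z": 0, "rx": 0, "ry": 0, "rz": 0}, {"x": 0, "y": 0.05, "z": -0.1, "rx": 0, "ry": 0, "rz": 0}, {"x": 0, "y": 0.05, "z": -0.2, "rx": 0, "ry": 0, "rz": 0}, {"x": -0.1, "y": 0, "z": -0.2, "rx": 0, "ry": 0, "rz": 0}, {"x": -0.2, "y": -0.12, "z": -0.2, "rx": 0, "ry": 0, "rz": 0}, {"x": -0.2, "y": -0.12, "z": -0.2, "rx": 0, "ry": 0, "rz": 0}, {"x": -0.2, "y": -0.12, "z": -0.2, "rx": 0, "ry": 0, "rz": 0}])

```text
time_s: 11.7
tcp_pos: [0.5554, 0.1099, 0.1019]
ee_rot: [0.999, -0.052, 0.001, -0.0]
contact_force: [-0.3, -0.5, 0.4]
grip_width: 0.004
gripper_force: 0.0
```

```bash
python3 -c "
from h import *
goto(J(-.1,-.05),.02)
im,d=ctrl.get_image('wrist');cv2.imwrite('pics/w5.png',im[:,:,::-1])"
```

```text
11.7 [0.5554 0.1099 0.1019] F [-0.3 -0.5  0.4] target [0.5673 0.1117 0.02  ]
shift [ 0.029 -0.008  0.205] turn [-0.001 -0.002 -0.   ]
```

View pics/w5.png

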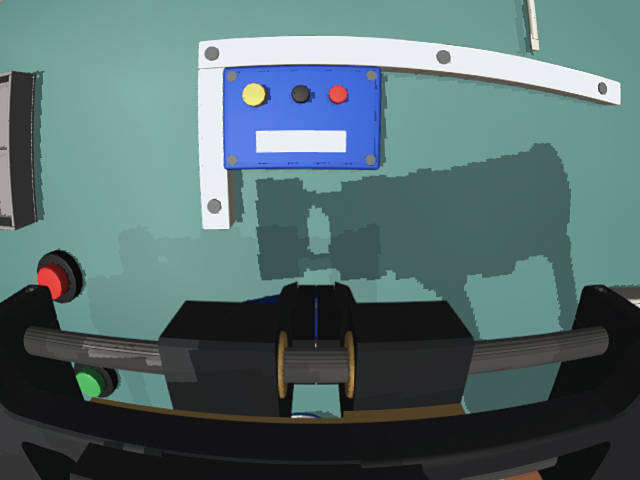

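It looks seated on both sides (yellow lines covered). I'll do a gentle confirmation nudge from behind; the small blue module behind (x < 0.525) stays clear.

apply_moves(motion=[{"x": 0.035, "y": -0.005, "z": 0, "rx": 0, "ry": 0, "rz": 0}, {"x": 0.035, "y": -0.005, "z": 0.12, "rx": 0, "ry": 0, "rz": 0}, {"x": 0.035, "y": -0.005, "z": 0.2, "rx": 0, "ry": 0, "rz": 0}, {"x": 0.06, "y": -0.005, "z": 0.2, "rx": 0, "ry": 0, "rz": 0}, {"x": 0.085, "y": -0.005, "z": 0.2, "rx": 0, "ry": 0, "rz": 0}, {"x": 0.095, "y": -0.005, "z": 0.2, "rx": 0, "ry": 0, "rz": 0}, {"x": 0.101, "y": -0.005, "z": 0.2, "rx": 0, "ry": 0, "rz": 0}, {"x": 0.104, "y": -0.005, "z": 0.2, "rx": 0, "ry": 0, "rz": 0}])

```text
time_s: 12.75
tcp_pos: [0.5968, 0.1073, 0.0222]
ee_rot: [0.999, -0.053, 0.0, -0.0]
contact_force: [-1.7, 0.1, 1.5]
grip_width: 0.003
gripper_force: 0.7
```

apply_moves(motion=[{"x": 0.003, "y": 0, "z": 0, "rx": 0, "ry": 0, "rz": 0}, {"x": 0.006, "y": 0, "z": 0, "rx": 0, "ry": 0, "rz": 0}, {"x": 0.009, "y": 0, "z": 0, "rx": 0, "ry": 0, "rz": 0}, {"x": 0.009, "y": 0, "z": 0, "rx": 0, "ry": 0, "rz": 0}])

```text
time_s: 13.25
tcp_pos: [0.5989, 0.1069, 0.0213]
ee_rot: [0.999, -0.053, -0.001, 0.0]
contact_force: [-5.1, 0.3, 3.9]
grip_width: 0.004
gripper_force: 2.8
```

apply_moves(motion=[{"x": 0.004, "y": 0, "z": 0, "rx": 0, "ry": 0, "rz": 0}, {"x": 0.007, "y": 0, "z": 0, "rx": 0, "ry": 0, "rz": 0}, {"x": 0.007, "y": 0, "z": 0, "rx": 0, "ry": 0, "rz": 0}])

```text
time_s: 13.62
tcp_pos: [0.5989, 0.1069, 0.021]
ee_rot: [0.999, -0.053, -0.004, 0.0]
contact_force: [-12.3, 1.4, 9.9]
grip_width: 0.007
gripper_force: 6.4
```

apply_moves(motion=[{"x": -0.03, "y": 0, "z": 0, "rx": 0, "ry": 0, "rz": 0}, {"x": -0.06, "y": 0, "z": 0, "rx": 0, "ry": 0, "rz": 0}, {"x": -0.07, "y": 0, "z": -0.1, "rx": 0, "ry": 0, "rz": 0}, {"x": -0.07, "y": 0, "z": -0.22, "rx": 0, "ry": 0, "rz": 0}, {"x": -0.2, "y": -0.1, "z": -0.22, "rx": 0, "ry": 0, "rz": 0}, {"x": -0.35, "y": -0.3, "z": -0.22, "rx": 0, "ry": 0, "rz": 0}, {"x": -0.4, "y": -0.45, "z": -0.22, "rx": 0, "ry": 0, "rz": 0}, {"x": -0.4, "y": -0.45, "z": -0.22, "rx": 0, "ry": 0, "rz": 0}])

```text
time_s: 14.62
tcp_pos: [0.4616, 0.3046, 0.1099]
ee_rot: [0.999, -0.052, 0.001, -0.001]
contact_force: [0.9, -0.2, 0.2]
grip_width: 0.004
gripper_force: 0.0
```

```bash
python3 -c "
from h import *
goto((.456,.3195),.06)
for c in ('wrist','side'):
    im,d=ctrl.get_image(c)
    if c=='wrist':cv2.imwrite('pics/w6.png',im[:,:,::-1])
    for n in('start_top','stop_top','blue_module'): print(c,n,[(np.round(r['point'],3),round(r['score'],2)) for r in ctrl.mark_of(c,n)][:4])"
```

```text
14.625 [0.4616 0.3046 0.1099] F [ 0.9 -0.2  0.2] target [0.456  0.3195 0.06  ]
shift [-0.018 -0.035  0.125] turn [-0.003 -0.003  0.001]
wrist start_top [(array([0.455, 0.316, 0.02 ]), 0.96)]
wrist stop_top [(array([0.552, 0.32 , 0.022]), 0.62)]
wrist blue_module [(array([0.499, 0.137, 0.002]), 0.94), (array([0.38 , 0.141, 0.003]), 0.35)]
side start_top [(array([0.452, 0.32 , 0.022]), 0.62)]
side stop_top [(array([0.547, 0.32 , 0.022]), 0.7)]
side blue_module [(array([0.64 , 0.104, 0.003]), 0.95)]
```

View pics/w6.png

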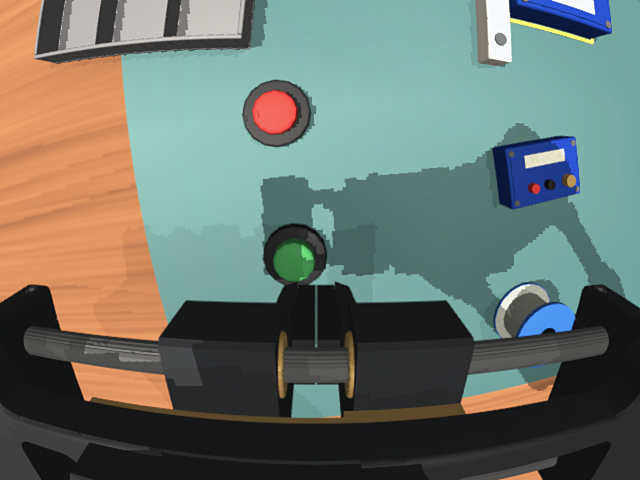

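The green button is at (295,255), just ahead of the fingers, and red is at (275,112), well away. The networks and my own measurement agree on green at about (0.455,0.318), top at z ≈ 0.022.

apply_moves(motion=[{"x": -0.02, "y": -0.032, "z": 0, "rx": 0, "ry": 0, "rz": 0}, {"x": -0.02, "y": -0.032, "z": 0.1, "rx": 0, "ry": 0, "rz": 0}, {"x": -0.02, "y": -0.032, "z": 0.18, "rx": 0, "ry": 0, "rz": 0}, {"x": -0.02, "y": -0.032, "z": 0.2, "rx": 0, "ry": 0, "rz": 0}, {"x": -0.02, "y": -0.032, "z": 0.206, "rx": 0, "ry": 0, "rz": 0}, {"x": -0.02, "y": -0.032, "z": 0.206, "rx": 0, "ry": 0, "rz": 0}])

```text
time_s: 15.78
tcp_pos: [0.4568, 0.3164, 0.0283]
ee_rot: [0.999, -0.053, 0.001, -0.0]
contact_force: [-1.5, -0.7, 3.0]
grip_width: 0.005
gripper_force: 1.3
```

apply_moves(motion=[{"x": 0, "y": 0, "z": 0.003, "rx": 0, "ry": 0, "rz": 0}, {"x": 0, "y": 0, "z": 0.006, "rx": 0, "ry": 0, "rz": 0}, {"x": 0, "y": 0, "z": 0.006, "rx": 0, "ry": 0, "rz": 0}])

```text
time_s: 16.15
tcp_pos: [0.4572, 0.3166, 0.0256]
ee_rot: [0.999, -0.053, 0.001, -0.001]
contact_force: [0.9, -0.2, 4.3]
grip_width: 0.006
gripper_force: 2.1
```

apply_moves(motion=[{"x": 0, "y": 0, "z": 0.003, "rx": 0, "ry": 0, "rz": 0}, {"x": 0, "y": 0, "z": 0.005, "rx": 0, "ry": 0, "rz": 0}, {"x": 0, "y": 0, "z": 0.005, "rx": 0, "ry": 0, "rz": 0}])

```text
time_s: 16.52
tcp_pos: [0.4572, 0.3166, 0.0243]
ee_rot: [0.999, -0.053, 0.001, -0.001]
contact_force: [-2.8, -1.2, 11.5]
grip_width: 0.001
gripper_force: 6.0
```

apply_moves(motion=[{"x": 0, "y": 0, "z": 0.003, "rx": 0, "ry": 0, "rz": 0}, {"x": 0, "y": 0, "z": 0.005, "rx": 0, "ry": 0, "rz": 0}, {"x": 0, "y": 0, "z": 0.005, "rx": 0, "ry": 0, "rz": 0}])

```text
time_s: 16.9
tcp_pos: [0.4573, 0.3167, 0.0241]
ee_rot: [0.999, -0.053, 0.001, -0.0]
contact_force: [-6.2, -4.5, 24.5]
grip_width: 0.006
gripper_force: 12.4
```

Hard stop at a tip height of 0.016, which is 6 mm below the top with the spring at about 5 N. That is fully pressed, so I'll release.

apply_moves(motion=[{"x": 0, "y": 0, "z": -0.03, "rx": 0, "ry": 0, "rz": 0}, {"x": 0, "y": 0, "z": -0.15, "rx": 0, "ry": 0, "rz": 0}, {"x": 0, "y": 0, "z": -0.3, "rx": 0, "ry": 0, "rz": 0}, {"x": 0, "y": 0, "z": -0.45, "rx": 0, "ry": 0, "rz": 0}, {"x": 0, "y": 0, "z": -0.45, "rx": 0, "ry": 0, "rz": 0}, {"x": 0, "y": 0, "z": -0.45, "rx": 0, "ry": 0, "rz": 0}])

```text
time_s: 17.65
tcp_pos: [0.4557, 0.3156, 0.1999]
ee_rot: [0.999, -0.053, -0.0, 0.0]
contact_force: [-0.4, -0.3, -0.2]
grip_width: 0.006
gripper_force: 0.0
```

```bash
python3 -c "
from h import *
s=ctrl.state();print(s['time_s'],s['tcp_pos'])
im,d=ctrl.get_image('top');cv2.imwrite('pics/t7.png',cv2.resize(im[180:330,180:430,::-1],(800,480),interpolation=cv2.INTER_CUBIC))
im,d=ctrl.get_image('side');cv2.imwrite('pics/s7.png',cv2.resize(im[200:440,130:450,::-1],(800,600),interpolation=cv2.INTER_CUBIC))
for n in('start_top','blue_module','grey_module'): print(n,[(np.round(r['point'],3),round(r['score'],2)) for r in ctrl.mark_of('side',n)][:4])"
```

```text
17.65 [0.45571603 0.31563918 0.199905  ]
start_top [(array([0.452, 0.317, 0.023]), 0.76)]
blue_module [(array([0.637, 0.105, 0.002]), 0.81), (array([ 0.499,  0.139, -0.002]), 0.55)]
grey_module [(array([ 0.451, -0.178,  0.002]), 0.71)]
```

View pics/s7.png

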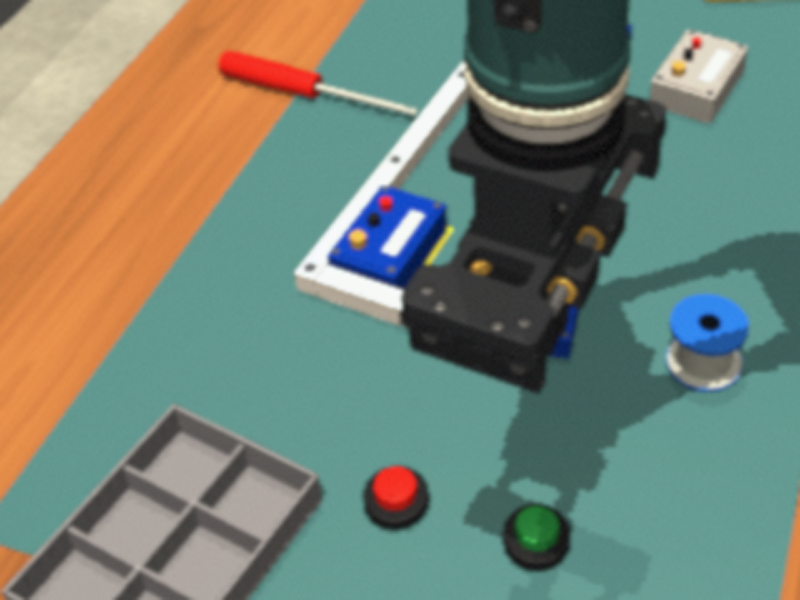

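The module is flush in the corner at (385,235), with the yellow line just outside its edge. The green button is up again at (538,528), and everything else is in place.

```bash
python3 -c "
from cell import ctrl
print(ctrl.finish_job())"
```

```text
the job is handed in; nothing more can be done
None
```

The blue module sits flush in the jig corner, the green button was pressed fully down and released, nothing else was disturbed, and the job was handed in at about 18 s.

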